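Get the toy bat out of the display bin

ROBOT

A 6-joint arm with a two-finger parallel gripper is mounted at the origin on the work surface. World frame = base frame: x ahead of the robot, y to its left, z up, the work surface at z = 0. Lengths are in m, angles in rad, forces in N, time in s.
With the tool pointing down it reaches from about 0.275 to 0.85 m from the base axis. Payload 19 kg.
Tool frame: the origin (TCP) lies at the very end of the fingers, on their centre line; the grasp point (between the pads) lies 19 mm behind it (manip.grip_depth is the distance from the TCP to the grasp point, in m); z points along the fingers, y is the line along which they close (so a half turn about z gives the same grasp; the last joint's range is limited). The gripper opens to 85 mm and grips with 20 to 120 N. Pads are 22 mm wide; open, the fingers measure 114 mm over their backs; the gripper's body (76 mm by 85 mm) begins 54 mm behind the grasp point. The pads swing forward as they close: fully open they stand 13 mm farther back than shut.
Start: joints at [-1.444, 0.15, 1.437, -0, 1.554, -0.134], TCP at [0.148, -0.556, 0.231] pointing down, gripper open.
Joint ranges: [-2.8, 2.8], [-0.68, 2.1], [0.12, 2.68], [-1.39, 4.53], [0.16, 2.79], [-2.81, 2.81]. Speed limits (rad/s): [1.89, 1.89, 2.22, 3.01, 3.01, 3.01].

INTERFACE

Orientations are given as [roll, pitch, yaw] about the fixed x, y, z axes, in that order (R = Rz(yaw) Ry(pitch) Rx(roll)).
In Python, from plant import manip gives the robot as it stands.
- The arm moves only by the shell command python3 -m pendant 'ROWS' [FORCE]. ROWS is JSON, a list of rows, each a list of 7 numbers: the shift along the tool's x, y, z in m, then the turn, a rotation vector about the tool's x, y, z in rad, then the opening, from 0 (shut) to 1 (fully open). A call has 1 to 10 rows; each row is the pose to reach, as a shift and turn from the pose commanded when the call began, along the tool's axes at that moment; what a row does not reach only later rows make up. A row lasts 1/10 s, in which the tool goes at most 50 mm and 8.59 degrees, less where a joint would pass 70% of its speed; a pose out of reach is approached as far as the arm can. A call with a gripper value outside its range is refused whole. The fingers move at their own pace and stop on an object; FORCE is the grip in N (left out, the last holds). Time passes only in rows, so rows that repeat a pose let the fingers close. It gives the time, the measured TCP pose, the force, the opening and the grip force at its end, in the units of the state.
- manip.get_state(): the state, without advancing time (a new reading comes with each control period).
- manip.capture(name): name is "scene" or "top"; returns a dict with "img" (420x560x3 uint8, red, green, blue), "fx", "fy", "cx", "cy" (pixels), "position" and "rotation" of the camera in the world. Camera axes: x right, y down, z forward; pixel columns grow to the right and rows downward; lengths in m; the calibration is good to about 2 mm. A picture is of the moment at which its call begins. There is no depth.
- manip.finish_job(): hands the job in; it is judged then, once.
The state is a dict: "time": time; "qpos": joint angles; "joint_velocities": joint speeds; "joint_torque": joint torques, N m; "eef_pos": TCP position; "eef_rot": TCP orientation; "wrist_force": force on the tool from outside, world axes, zero at the start; "ft_torque": the same for the moment, N m; "width": opening from 0.0 (shut) to 1.0 (fully open); "gripper_force": force on a finger pad.
Only numpy, scipy, OpenCV 4.12 (cv2) and the standard library are available. Lean on these libraries where they do the work, as an engineer would, in place of code of your own. Each camera call takes 0.05 s, during which the arm holds its last target. There are 200 camera calls.

TASK

Pull the sprung cover of the display bin by its knob fully out to its stop so that it stays open, then take the wooden toy bat out through the bin's short mouth, blade end first, tilting it so that the handle slides out from under the fixed hood. Finish still holding the bat in the gripper, at rest, with the whole bat at least 6 cm above the bin's cover and touching nothing but the gripper. The cover stays open and the other toys, in the bin and on the counter, stay where they are.

Things in the scene. Friction and masses are not known exactly. Their poses are not given: they have to be found in the camera images.
- bin: display bin fixed to the counter, clear walls, grey floor: 190 (bin x) x 330 (bin y) x 81 high, walls 5, inner floor 6 above the underside. Origin: centre of underside; yaw within 0.25 rad. A fixed clear hood (underside 76, top 81 up) covers bin y 0 to 165. Bin y -160 to 0 is the mouth, the only way out: 160 long, 180 wide, shorter than the bat even corner to corner
- hood_edge (a point): middle of the hood's upper edge at the mouth: bin (0, 0, 81)
- cover (a joint): clear cover, 172 long, top 88 above the counter, slides towards bin +y: 0 = shut over the mouth, 0.166 m = at its stop, lying over the hood, the mouth free. A light spring draws it shut (0 N at 0, 1.5 N at the stop), but the stiff runners (friction 3 N) keep it where it is left; damping 4 N s/m. Pulling it takes 3 to 5 N
- cover_knob (a point): round knob on the cover: stem diameter 16, head diameter 24, top 28 above the cover's top, head 14 high. The point is on its axis, 14 below its top, 102 above the counter. Shut: at bin (0, -12, 102); at the stop: bin (0, 154, 102). Axes are the bin's
- bat: wooden toy cricket bat, 280 long, flat on the bin's floor, bat y along bin y within 0.06 rad. Origin: underside, mid-length, within 12 of the bin's middle. Blade 46 wide (x), 24 thick (z), bat y -140 to 30, under the mouth; handle round, diameter 22, axis 12 up, bat y 30 to 140, reaching under the hood. 0.11 to 0.22 kg, centre of mass near bat y -25
- bat_toe (a point): centre of the blade's end: bat (0, -140, 12)
- bat_butt (a point): centre of the handle's end: bat (0, 140, 12)
- car: bystander: small wooden toy car, 34 x 60 x 30, inside the bin beside the bat's handle, on the bin's -x side; origin at its underside's centre
- yoyo: bystander: small wooden yo-yo lying flat, diameter 34, 25 high, inside the bin in the mouth's far (+x, -y) corner; origin at its underside's centre
- skittle: bystander: wooden skittle, 105 high, diameter 48, on the counter beside the bin; origin at its underside's centre
- jar: bystander: closed jar, 85 high, diameter 64, on the counter beside the bin; origin at its underside's centre
- cup: bystander: stacking cup, 60 high, diameter 68, on the counter beside the bin; origin at its underside's centre
- tub: bystander: squat tub, 50 high, diameter 72, on the counter beside the bin; origin at its underside's centre

How it is judged:
On the way, in this order (a step that is already met when the one before it is completed fails the run):
1. the cover is pulled out to its stop (within 6 mm) with the bat still lying in the bin (value of joint cover above 0.16 m and height (world z) of each of bat_toe, bat_butt below 0.05 m), for 0.2 s.
2. the bat is tilted through the mouth: the blade's end above the rim while the handle's end is still below the hood (height (world z) of bat_toe above 0.1 m and height (world z) of bat_butt below 0.074 m), for 0.1 s.
At the end, for the whole second after the job is handed in: both ends of the bat are more than 140 mm above the counter (52 mm above the cover's top); the fingers hold it (over 2 N); it touches neither the bin nor another toy; it is still (under 0.03 m/s, 0.2 rad/s); the cover is within 11 mm of its open stop (height (world z) of each of bat_toe, bat_butt above 0.14 m and contact force between the fingers and bat above 2 N and contact force between bat and bin below 0.1 N and contact force between bat and car below 0.1 N and contact force between bat and yoyo below 0.1 N and contact force between bat and skittle below 0.1 N and contact force between bat and jar below 0.1 N and contact force between bat and cup below 0.1 N and contact force between bat and tub below 0.1 N and linear speed of bat below 0.03 m/s and angular speed of bat below 0.2 rad/s and value of joint cover above 0.155 m); the arm keeps its last pose, push and grip.
It fails at once if another toy (in the bin or on the counter) is moved by more than 40 mm (distance of any of car, yoyo, skittle, jar, cup, tub from where it was at the start of the episode above 0.04 m).
It also fails if it takes over 54 s, if anything falls off the work surface, if the arm or the gripper's body presses on something with over 40 N, if the wrist force passes 120 N, or if a joint passes its speed limit or range.

## Working session

There is one attempt and no reset: what is moved stays moved. The work goes in short steps, Python scripts to look and compute and a shell command to move; the robot and the scene stay as the last step left them, time stands still between calls to the robot, and variables do not carry over. Pictures are saved under pics/ and viewed, at most 10 in all, crops included, and the job is handed in when it is done.

```bash
ls; mkdir -p pics; python3 - <<'E'
from plant import manip
import cv2,numpy as np
for n in("scene","top"):
    c=manip.capture(n); cv2.imwrite(f"pics/{n}0.png",c["img"][:,:,::-1]); np.savez(f"{n}0.npz",**c)
    print(n,c["fx"],c["fy"],c["cx"],c["cy"],c["position"],np.round(c["rotation"],3).tolist())
print(manip.get_state(),manip.grip_depth)
E
```

```text
pics
scene 495.0597641580902 495.0597641580902 275.83137012572803 202.10217640807792 [ 1.19353577 -0.85366283  0.73767374] [-2.113, 0.009, 0.641]
top 518.9252784251447 518.9252784251447 290.2073014255303 205.75439861382137 [ 0.30721225 -0.01468468  1.67896149] [-2.976, 0.001, -1.556]
{'time': 0.1, 'qpos': array([-1.44399292e+00,  1.50948869e-01,  1.43793898e+00, -6.85828440e-06,
        1.55384441e+00, -1.34010485e-01]), 'joint_velocities': array([ 0.00072814, -0.00048621, -0.00309631, -0.00176191,  0.00037835,
        0.00045088]), 'joint_torque': array([ 5.78267325e-03, -7.14374399e+01, -5.71791065e+01,  8.37586163e-05,
        7.31179083e-03,  5.49806089e-06]), 'eef_pos': array([ 0.14821727, -0.55533242,  0.23074245]), 'eef_rot': array([-3.14046235e+00, -1.45467140e-04,  2.60813925e-01]), 'wrist_force': array([-0.09289282,  0.15484351, -0.21540779]), 'ft_torque': array([-0.01362586,  0.05279345,  0.03872791]), 'gripper_force': 0.0, 'width': 0.9992562375246159} 0.0187
```

View pics/top0.png

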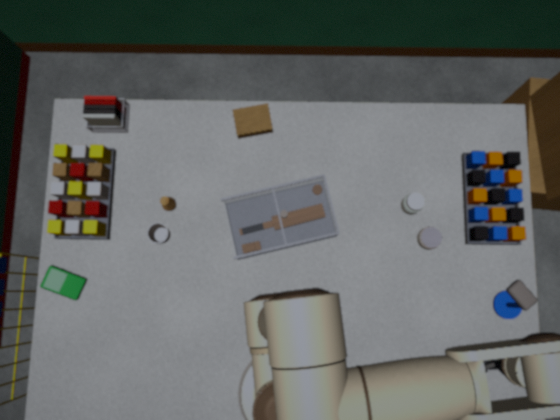

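View pics/scene0.png

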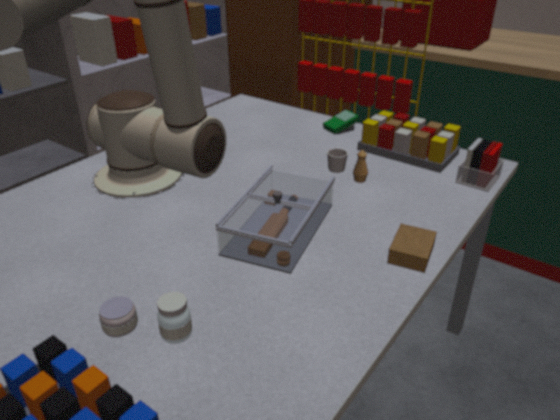

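The top view shows the bin at about (281,217), with the blade to the right at (300,217), the handle to the left at (250,228), the car at (251,246) and the yo-yo at (317,189). I'll enlarge both pictures.

```bash
python3 - <<'E'
import cv2,numpy as np
a=cv2.imread("pics/top0.png")[165:270,210:350];b=cv2.imread("pics/scene0.png")[155:275,205:345]
f=lambda i:cv2.convertScaleAbs(cv2.resize(i,None,fx=5.5,fy=5.5,interpolation=cv2.INTER_CUBIC),alpha=1.5)
cv2.imwrite("pics/topz.png",f(a));s=f(b);cv2.imwrite("pics/scez.png",s[:600])
print(s.shape)
E
```

```text
(660, 770, 3)
```

View pics/topz.png

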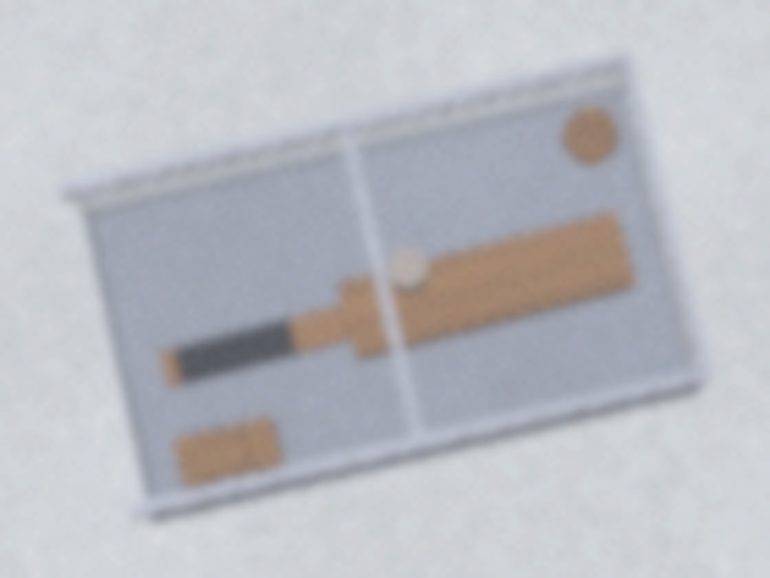

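View pics/scez.png

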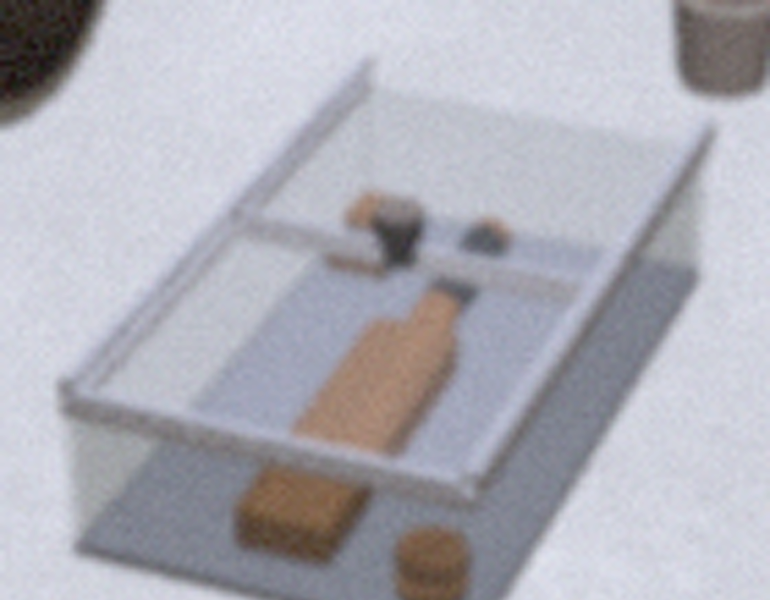

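The zooms show: the knob head at (408,268) in the top zoom and (400,208) in the scene zoom; the blade corners at (615,213), (635,290), (360,355) and (343,283); the butt at (170,367); and the rim corners at (68,190), (630,60), (705,383) and (148,515).

```bash
cat > h.py <<'E'
import numpy as np
from scipy.spatial.transform import Rotation as R
def ray(c,u,v):
    rot=np.array(c["rotation"]); M=rot if rot.shape==(3,3) else R.from_euler("xyz",rot).as_matrix()
    return np.array(c["position"]),M@np.array([(u-c["cx"])/c["fx"],(v-c["cy"])/c["fy"],1])
def onz(c,u,v,z):
    p,d=ray(c,u,v); return p+d*(z-p[2])/d[2]
def tri(rs):
    A=0;b=0
    for p,d in rs:
        d=d/np.linalg.norm(d);P=np.eye(3)-np.outer(d,d);A=A+P;b=b+P@p
    return np.linalg.solve(A,b)
E
python3 - <<'E'
from h import *
T=np.load("top0.npz");S=np.load("scene0.npz")
t=lambda x,y:((x+.5)/5.5-.5+210,(y+.5)/5.5-.5+165)
s=lambda x,y:((x+.5)/5.5-.5+205,(y+.5)/5.5-.5+155)
print("knob z.116",onz(T,*t(408,268),.116),"tri",tri([ray(T,*t(408,268)),ray(S,*s(400,208))]),"scene",onz(S,*s(400,208),.116))
for n,p,z in [("rim",[(68,190),(630,60),(705,383),(148,515)],.081),("blade",[(615,213),(635,290),(360,355),(343,283)],.03),("butt",[(168,367)],.025),("yoyo",[(590,136)],.031),("car",[(228,452)],.036)]:
    q=np.array([onz(T,*t(*a),z) for a in p]);print(n,q.round(4).tolist(),q.mean(0).round(4))
    if n=="rim":
        print("yaw",[np.arctan2(-(a-b)[0],(a-b)[1]).round(3) for a,b in((q[0],q[1]),(q[3],q[2]))],np.linalg.norm(q[0]-q[1]),np.linalg.norm(q[1]-q[2]),np.arctan2((q[1]-q[2])[1],(q[1]-q[2])[0]))
    if n=="blade": d=(q[2]+q[3]-q[0]-q[1])/2;print(np.linalg.norm(d),np.arctan2(-d[0],d[1]),"toe",(q[0]+q[1])/2,"sh",(q[2]+q[3])/2)
E
```

```text
knob z.116 [0.54491161 0.0099692  0.116     ] tri [0.54549167 0.01034104 0.11493244] scene [0.54693921 0.00930681 0.116     ]
rim [[0.5924, 0.2047, 0.081], [0.6726, -0.1147, 0.081], [0.4872, -0.1576, 0.081], [0.4087, 0.1534, 0.081]] [0.5402 0.0214 0.081 ]
yaw [np.float64(0.246), np.float64(0.247)] 0.32935306940915565 0.19030501084014056 0.22713800840869555
blade [[0.5923, -0.1095, 0.03], [0.5469, -0.1213, 0.03], [0.5064, 0.0384, 0.03], [0.5486, 0.0491, 0.03]] [ 0.5486 -0.0358  0.03  ]
0.16463858047033564 0.25856910206491324 toe [ 0.56961294 -0.11540755  0.03      ] sh [0.52751527 0.04375792 0.03      ]
butt [[0.4984, 0.1503, 0.025]] [0.4984 0.1503 0.025 ]
yoyo [[0.6379, -0.0945, 0.031]] [ 0.6379 -0.0945  0.031 ]
car [[0.4484, 0.1131, 0.036]] [0.4484 0.1131 0.036 ]
```

The two views agree on the knob at (0.545, 0.010). The bin is at about (0.540, 0.021) with yaw 0.245. A tool yaw of 1.816 makes tool x = bin +y, tool y = bin +x and tool z = down.

```bash
cat >> h.py <<'E'
def delta(pos,rpy=(np.pi,0,1.816)):
    from plant import manip
    s=manip.get_state();A=R.from_euler("xyz",s["eef_rot"])
    print("shift",A.inv().apply(np.array(pos)-s["eef_pos"]).round(4),"turn",(A.inv()*R.from_euler("xyz",rpy)).as_rotvec().round(4),"t",s["time"])
def binp(x,y,z,yaw=.245,c=(.5402,.0214)):
    return np.array([c[0]+x*np.cos(yaw)-y*np.sin(yaw),c[1]+x*np.sin(yaw)+y*np.cos(yaw),z])
E
python3 -c "
from h import *
print(binp(0,-.012,.1));delta((.545,.010,.17))"
```

```text
[0.54311068 0.00975835 0.1       ]
shift [ 0.5291 -0.4438  0.0613] turn [-8.0000e-04 -1.0000e-03 -1.5552e+00] t 0.1
```

```bash
python3 -m pendant '[[0.265,-0.222,0.02,0,0,-0.78,1],[0.265,-0.222,0.02,0,0,-0.78,1],[0.265,-0.222,0.02,0,0,-0.78,1],[0.265,-0.222,0.02,0,0,-0.78,1],[0.265,-0.222,0.02,0,0,-0.78,1],[0.265,-0.222,0.02,0,0,-0.78,1],[0.529,-0.444,0.04,0,0,-1.555,1],[0.529,-0.444,0.04,0,0,-1.555,1],[0.529,-0.444,0.04,0,0,-1.555,1],[0.529,-0.444,0.04,0,0,-1.555,1]]' 60; python3 -c "
from h import *
delta((.544,.010,.14))"
```

```text
time: 1.1
eef_pos: [0.4357, -0.1449, 0.2023]
eef_rot: [3.141, 0.0, 1.647]
wrist_force: [0.9, -1.6, 0.5]
width: 0.999
gripper_force: 0.0
shift [0.1462 0.1198 0.0624] turn [ 2.00e-04  1.00e-04 -1.69e-01] t 1.1
```

```bash
python3 -m pendant '[[0.146,0.12,0.062,0,0,-0.169,1],[0.146,0.12,0.062,0,0,-0.169,1],[0.146,0.12,0.062,0,0,-0.169,1],[0.146,0.12,0.062,0,0,-0.169,1],[0.146,0.12,0.062,0,0,-0.169,1],[0.146,0.12,0.062,0,0,-0.169,1],[0.146,0.12,0.062,0,0,-0.169,1],[0.146,0.12,0.062,0,0,-0.169,1]]' 60; python3 -c "
from h import *
delta((.544,.010,.094))"
```

```text
time: 1.9
eef_pos: [0.5443, 0.0061, 0.141]
eef_rot: [3.141, 0.0, 1.808]
wrist_force: [-0.6, 0.7, -0.3]
width: 1.003
gripper_force: 0.0
shift [0.0039 0.0006 0.047 ] turn [ 0.0008  0.0003 -0.0076] t 1.9
```

```bash
python3 -m pendant '[[0.002,0,0.02,0,0,-0.004,1],[0.002,0,0.045,0,0,-0.004,1],[0.002,0,0.045,0,0,-0.004,1],[0.002,0,0.045,0,0,-0.004,0],[0.002,0,0.045,0,0,-0.004,0],[0.002,0,0.045,0,0,-0.004,0],[0.002,0,0.045,0,0,-0.004,0],[0.002,0,0.045,0,0,-0.004,0],[0.002,0,0.045,0,0,-0.004,0],[0.002,0,0.045,0,0,-0.004,0]]' 60
```

```text
time: 2.9
eef_pos: [0.5455, 0.0092, 0.0966]
eef_rot: [3.138, 0.001, 1.814]
wrist_force: [8.4, 2.6, 3.2]
width: 0.255
gripper_force: 59.0
```

```bash
python3 -m pendant '[[0.015,0,0,0,0,0,0],[0.03,0,0,0,0,0,0],[0.045,0,0,0,0,0,0],[0.06,0,0,0,0,0,0],[0.075,0,0,0,0,0,0],[0.09,0,0,0,0,0,0],[0.105,0,0,0,0,0,0],[0.12,0,0,0,0,0,0],[0.135,0,0,0,0,0,0],[0.15,0,0,0,0,0,0]]'; python3 -c "
from h import *
delta(binp(0,.154,.0966))"
```

```text
time: 3.9
eef_pos: [0.5088, 0.1549, 0.0966]
eef_rot: [3.139, 0.001, 1.814]
wrist_force: [4.6, -4.3, 6.7]
width: 0.249
gripper_force: 59.4
shift [ 0.0169 -0.0019 -0.0001] turn [ 0.0025  0.001  -0.0023] t 3.9
```

```bash
python3 -m pendant '[[0.008,0,0,0,0,0,0],[0.013,0,0,0,0,0,0],[0.016,0,0,0,0,0,0],[0.018,0,0,0,0,0,0],[0.018,0,0,0,0,0,0],[0.018,0,0,0,0,0,0]]'; python3 - <<'E'
from plant import manip
import cv2
from h import *
delta(binp(0,.154,.0966))
for n in ("top","scene"):
    c=manip.capture(n);cv2.imwrite(f"pics/{n}1.png",c["img"][:,:,::-1]);np.savez(n+"1.npz",**c)
E
```

```text
time: 4.5
eef_pos: [0.5049, 0.1703, 0.0966]
eef_rot: [3.139, 0.004, 1.813]
wrist_force: [4.8, -18.7, 7.8]
width: 0.256
gripper_force: 59.4
shift [ 0.0009 -0.0018 -0.0001] turn [ 0.0021  0.0037 -0.0025] t 4.5
```

The force rose to 19 N after 166 mm of travel, so the cover is at its stop. Next I'll release the knob and go up.

```bash
python3 -m pendant '[[0,0,0,0,0,0,1],[0,0,0,0,0,0,1],[0,0,0,0,0,0,1],[0,0,0,0,0,0,1],[0,0,0,0,0,0,1],[0,0,0,0,0,0,1],[0,0,-0.03,0,0,0,1],[0,0,-0.07,0,0,0,1],[0,0,-0.07,0,0,0,1],[0,0,-0.07,0,0,0,1]]'; python3 -c "
from h import *
delta((.5495,-.040,.13),(np.pi,0,1.571+.258))"
```

```text
time: 5.6
eef_pos: [0.5039, 0.1722, 0.1661]
eef_rot: [3.14, -0.0, 1.814]
wrist_force: [-0.1, -1.1, -1.1]
width: 0.997
gripper_force: 0.0
shift [-0.2169 -0.0069  0.0361] turn [ 0.0017 -0.     -0.0151] t 5.6
```

```bash
python3 -m pendant '[[-0.04,-0.001,0,0,0,0,1],[-0.08,-0.003,0,0,0,-0.005,1],[-0.12,-0.004,0,0,0,-0.01,1],[-0.16,-0.006,0.01,0,0,-0.015,1],[-0.2,-0.007,0.02,0,0,-0.015,1],[-0.217,-0.007,0.036,0,0,-0.015,1],[-0.217,-0.007,0.036,0,0,-0.015,1],[-0.217,-0.007,0.036,0,0,-0.015,1],[-0.217,-0.007,0.036,0,0,-0.015,1]]'; python3 - <<'E'
from plant import manip
import cv2
from h import *
delta((.5495,-.040,.009),(np.pi,0,1.571+.258))
f=lambda i:cv2.convertScaleAbs(cv2.resize(i,None,fx=4,fy=4,interpolation=cv2.INTER_CUBIC),alpha=1.5)
c=manip.capture("scene");cv2.imwrite("pics/s2.png",f(c["img"][125:275,190:350,::-1]))
E
```

```text
time: 6.5
eef_pos: [0.549, -0.0393, 0.1296]
eef_rot: [3.141, -0.0, 1.83]
wrist_force: [0.6, -0.1, -0.2]
width: 0.994
gripper_force: 0.0
shift [-0.0008  0.0003  0.1206] turn [ 0.0001 -0.0003  0.0006] t 6.5
```

View pics/s2.png

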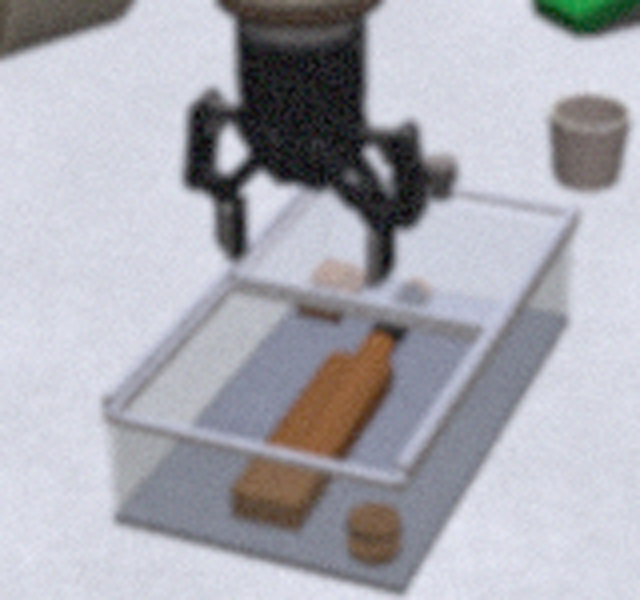

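The picture shows the cover resting over the hood with its knob at the far end (440,175), and the mouth free. The open fingers are over the blade, so I'll descend.

```bash
python3 -m pendant '[[-0.001,0,0.03,0,0,0,1],[-0.001,0,0.06,0,0,0,1],[-0.001,0,0.09,0,0,0,1],[-0.001,0,0.105,0,0,0,1],[-0.001,0,0.115,0,0,0,1],[-0.001,0,0.12,0,0,0,1],[-0.001,0,0.12,0,0,0,1]]'; python3 -m pendant '[[0,0,0,0,0,0,0],[0,0,0,0,0,0,0],[0,0,0,0,0,0,0],[0,0,0,0,0,0,0],[0,0,0,0,0,0,0],[0,0,0,0,0,0,0],[0,0,0,0,0,0,0],[0,0,0,0,0,0,0]]' 100
```

```text
time: 7.25
eef_pos: [0.5494, -0.0409, 0.0096]
eef_rot: [3.141, 0.0, 1.829]
wrist_force: [0.2, 0.5, -0.2]
width: 0.999
gripper_force: 0.0
time: 8.05
eef_pos: [0.5499, -0.0413, 0.0106]
eef_rot: [3.14, 0.001, 1.829]
wrist_force: [-2.9, 1.3, 12.6]
width: 0.512
gripper_force: 103.3
```

The blade is gripped at an opening of about 44 mm with 103 N. Next comes the tilt, which keeps the butt near the floor and backs it out towards bin -y.

```bash
python3 -m pendant '[[0,0,-0.002,0,0,0,0],[-0.001,0,-0.009,0,-0.035,0,0],[-0.002,0,-0.016,0,-0.07,0,0],[-0.003,0,-0.024,0,-0.105,0,0],[-0.004,0,-0.031,0,-0.14,0,0],[-0.0055,0,-0.0385,0,-0.175,0,0],[-0.007,0,-0.0457,0,-0.209,0,0],[-0.009,0,-0.0565,0,-0.262,0,0],[-0.009,0,-0.0565,0,-0.262,0,0]]'; python3 - <<'E'
from plant import manip
import cv2
from h import *
s=manip.get_state();print(s["wrist_force"],s["ft_torque"])
A=R.from_euler("xyz",s["eef_rot"])
for n,x in(("toe",-.078),("butt",.202)):
    p=s["eef_pos"]+A.apply([x,0,-.0074]);d=p[:2]-[.5402,.0214];print(n,p[2],"bin y",-d[0]*.2425+d[1]*.970)
f=lambda i:cv2.convertScaleAbs(cv2.resize(i,None,fx=4,fy=4,interpolation=cv2.INTER_CUBIC),alpha=1.5)
c=manip.capture("scene");cv2.imwrite("pics/s3.png",f(c["img"][125:275,190:350,::-1]))
E
```

```text
time: 8.95
eef_pos: [0.5519, -0.0494, 0.067]
eef_rot: [3.14, 0.263, 1.829]
wrist_force: [-0.5, -0.5, -1.9]
width: 0.512
gripper_force: 101.9
[-0.52940193 -0.49426387 -1.90440093] [0.15561404 0.08744393 0.09955774]
toe 0.09442131089779737 bin y -0.14483965980472926
butt 0.021512606807262698 bin y 0.12543639197119913
```

View pics/s3.png

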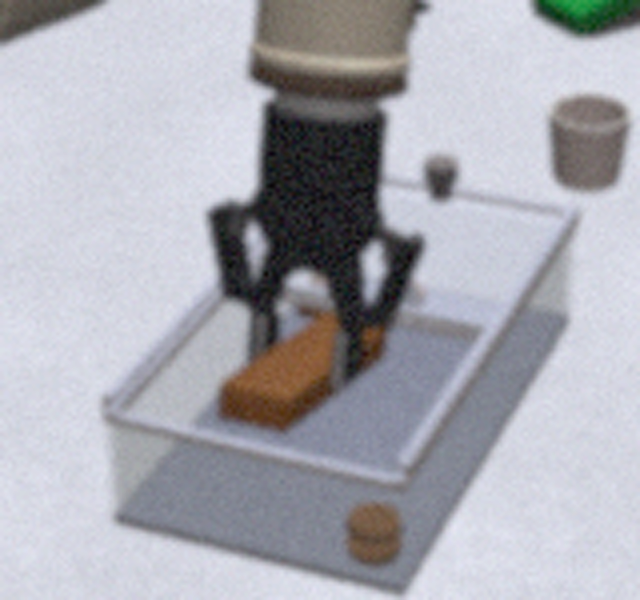

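The bat is at 15° with its toe rising clear of the end wall; toe at (230,400) in the crop. The wrist force is only the bat's weight, so there is no contact.

```bash
python3 -m pendant '[[-0.0148,0,-0.0055,0,-0.043,0,0],[-0.0292,0,-0.0108,0,-0.087,0,0],[-0.0405,0,-0.017,0,-0.131,0,0],[-0.0519,0,-0.0229,0,-0.175,0,0],[-0.06,0,-0.0295,0,-0.218,0,0],[-0.0683,0,-0.0361,0,-0.262,0,0],[-0.0683,0,-0.0361,0,-0.262,0,0],[-0.0683,0,-0.0361,0,-0.262,0,0],[-0.0683,0,-0.0361,0,-0.262,0,0]]'; cat > chk.py <<'E'
from plant import manip
from h import *
s=manip.get_state();print(s["wrist_force"],s["time"])
A=R.from_euler("xyz",s["eef_rot"])
for n,x in(("toe",-.078),("butt",.202)):
    p=s["eef_pos"]+A.apply([x,0,-.0074]);d=p[:2]-[.5402,.0214];print(n,p[2],"bin y",-d[0]*.2425+d[1]*.970)
E
python3 chk.py
```

```text
time: 9.9
eef_pos: [0.5658, -0.1046, 0.1178]
eef_rot: [-3.141, 0.522, 1.829]
wrist_force: [-0.2, -0.6, -0.9]
width: 0.516
gripper_force: 101.9
[-0.22216808 -0.64421932 -0.85721449] 9.9
toe 0.16314608298149247 bin y -0.19234735287214735
butt 0.023523184715225243 bin y 0.050300859945360266
```

```bash
python3 -m pendant '[[-0.015,0,0,0,0,0,0],[-0.03,0,0,0,0,0,0],[-0.045,0,0,0,0,0,0],[-0.06,0,0,0,0,0,0],[-0.075,0,0,0,0,0,0],[-0.09,0,0,0,0,0,0],[-0.105,0,0,0,0,0,0],[-0.12,0,0,0,0,0,0],[-0.12,0,0,0,0,0,0]]'; python3 chk.py; python3 -m pendant '[[-0.13,0,-0.0173,0,0,0,0],[-0.14,0,-0.0346,0,0,0,0],[-0.15,0,-0.052,0,0,0,0],[-0.16,0,-0.0693,0,0,0,0],[-0.17,0,-0.0866,0,0,0,0],[-0.17,0,-0.0866,0,0,0,0]]' >/dev/null; python3 chk.py
```

```text
time: 10.8
eef_pos: [0.5931, -0.2068, 0.1798]
eef_rot: [3.14, 0.525, 1.827]
wrist_force: [0.0, -0.0, -1.1]
width: 0.512
gripper_force: 101.9
[ 0.03149774 -0.04974614 -1.07685359] 10.8
toe 0.2252944189340872 bin y -0.2980034285688504
butt 0.08498857752536669 bin y -0.05574365868247492
[ 0.33604225  0.82618154 -1.91705453] 11.4
toe 0.3871883890785833 bin y -0.40047998810907437
butt 0.2465235489936155 bin y -0.15842757818536574
```

```bash
python3 -m pendant '[[0,0,0,0,0,0,0],[0,0,0,0,0,0,0],[0,0,0,0,0,0,0],[0,0,0,0,0,0,0],[0,0,0,0,0,0,0],[0,0,0,0,0,0,0]]'; python3 - <<'E'
from plant import manip
import cv2
c=manip.capture("scene");cv2.imwrite("pics/s4.png",cv2.convertScaleAbs(c["img"][:,:,::-1],alpha=1.5))
E
```

```text
time: 12.0
eef_pos: [0.619, -0.3055, 0.3384]
eef_rot: [-3.141, 0.524, 1.829]
wrist_force: [-0.2, -0.7, -1.9]
width: 0.513
gripper_force: 102.0
```

View pics/s4.png

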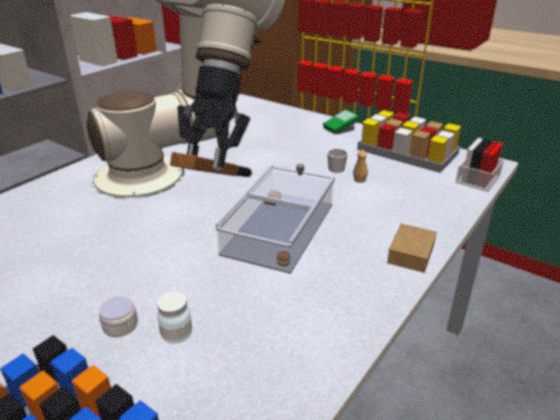

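The bat is held clear in the air at (210,165), and the cover is still open with its knob at (300,168). The car, yo-yo and other toys are in place, so I'll hand in.

```bash
python3 -c "
from plant import manip
print(manip.finish_job())"
```

```text
the job is handed in; nothing more can be done
None
```

I've handed the job in with the cover open at its stop and the bat out of the bin, held still at about 102 N with both ends at least 24 cm above the counter; the last picture shows the other toys in place, but the hand-in gave no verdict.

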